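Refit the protective glass of a wheel-alignment camera

ROBOT

A 6-joint arm with a two-finger parallel gripper is mounted at the origin on the work surface. World frame = base frame: x ahead of the robot, y to its left, z up, the work surface at z = 0. Lengths are in m, angles in rad, forces in N, time in s.
With the tool pointing down it reaches from about 0.25 to 0.85 m from the base axis. Payload 12.5 kg.
Tool frame: the origin (TCP) lies at the very end of the fingers, on their centre line; the grasp point (between the pads) lies 19 mm behind it; z points along the fingers, y is the line along which they close (so a half turn about z gives the same grasp; the last joint's range is limited). The gripper opens to 93 mm and grips with 3 to 60 N. Pads are 15 mm wide; open, the fingers measure 128 mm over their backs; the gripper's body (75 mm by 188 mm) begins 65 mm behind the grasp point.
Start: joints at [-1.204, 0.351, 1.652, -0, 1.139, -0.085], TCP at [0.24, -0.495, 0.219] pointing down, gripper open.
Joint ranges: [-2.75, 2.75], [-0.79, 2.1], [0.01, 2.65], [-1.57, 4.71], [0.07, 3.14], [-2.87, 2.87]. Speed limits (rad/s): [2.22, 2.22, 2.79, 3.14, 3.14, 3.14].

INTERFACE

Orientations are given as a 3x3 rotation matrix whose columns are the frame's x, y, z axes.
In Python, from workcell import ctrl gives the robot as it stands.
- The arm moves only by the tool servo_tool, never from a script. Its argument "deltas" is a list of rows, each a list of 6 numbers: the shift along the tool's x, y, z in m, then the turn, a rotation vector about the tool's x, y, z in degrees. A call has exactly 8 rows; each row shifts and turns the commanded pose from where the row before left it, along the tool's axes as they then stand; what a row does not reach is not made up. A row lasts 1/10 s, in which the tool goes at most 50 mm and 8.59 degrees, less where a joint would pass 70% of its speed; a pose out of reach is approached as far as the arm can. A call with a gripper value outside its range is refused whole. "jaw" is the closure, from 0 (fully open) to 1 (shut), set as the call begins (left out, the last holds). The fingers move at their own pace and stop on an object; "squeeze" is the grip in N (left out, the last holds). Time passes only in rows, so rows that do not move let the fingers close, or fill a call up. It gives the time, the measured TCP pose, the force, the opening and the grip force at its end, in the units of the state.
- ctrl.observe(): the state, without advancing time (a new reading comes with each control period).
- ctrl.camera(name): name is "scene" or "side" or "wrist"; returns the picture (384x512x3 uint8, blue, green, red); there is no depth.
- ctrl.camera_model(name): a dict with "camera_matrix" (3x3 intrinsics, pixels), "k1" (the pictures are not rectified: a ray, as slopes to the right and down, at radius r is drawn at 1 + k1 r^2 times it, then the intrinsics apply), "xyz" and "orientation" of the camera in the world. Camera axes: x right, y up, looking along -z (the intrinsics and any distortion apply to the point x, -y, -z); pixel columns grow to the right and rows downward; lengths in m; the calibration is good to about 2 mm. A picture is of the moment at which its call begins: read the wrist's pose just before it. camera_model takes no time and is no camera call; for the wrist camera it gives the pose at the moment of the call.
- ctrl.job_done(): hands the job in; it is judged then, once.
The state is a dict: "time": time; "joint_positions": joint angles; "joint_velocities": joint speeds; "tau": joint torques, N m; "tcp_pos": TCP position; "tcp_rot": TCP orientation; "wrist_force": force on the tool from outside, world axes, zero at the start; "wrist_torque": the same for the moment, N m; "finger_gap": finger opening in m; "finger_force": force on a finger pad.
Only numpy, scipy, OpenCV 4.12 (cv2) and the standard library are available. Lean on these libraries where they do the work, as an engineer would, in place of code of your own. Each camera call takes 0.05 s, during which the arm holds its last target. There are 200 camera calls.

TASK

Swing the catch of the alignment camera clear of its slot, take the large framed glass out of the wooden rack and slide it upright down the camera's grooves until it is fully home, then swing the catch all the way back over it to lock it in. The glass is fragile: pinch it lightly (well under 20 N), and do not let it drop, knock or press hard against the rack or the camera. Leave the small framed glass in its rack and the other things on the bench where they are.

Things in the scene. Friction and masses are not known exactly. Their poses are not given: they have to be found in the camera images.
- unit: Alignment camera fixed to the bench: base plate 130 x 170 mm, 15 thick; camera box at its -x (top 68 mm); two aluminium channels with facing grooves form the slot. Origin: on the bench under the slot's centre, z up. Slot along y, 93 mm long, 11.5 wide, floor 15 mm above the bench, channels to 80 mm, top 8 mm flared. Between |y| = 37 mm it is open front and back. Catch post at x 0, y +70.
- catch (a joint): Angle of the catch, a steel bar (underside 108 mm above the bench) turning about the upright post on the camera. 0: closed at its stop, bar along the camera's -y, over one end of the slot. Grows anticlockwise seen from above; at 1.57 the bar points to the camera's +x, clear of the slot; stop at 1.7. Stays where left, light friction.
- catch_knob (a point): Centre of the top of the catch's black upright round knob: 12 mm diameter, 26 mm high (114 to 140 mm above the bench), 42 mm from the catch's axis.
- pane: The large framed glass: 90 mm wide (y), 90 high (z), 9 thick (x), about 150 g, aluminium frame; grip its solid top 22 mm across the thickness. Origin: centre of its lower edge. Stands in either bay of the rack; goes into the slot either face forward. Breaks if squeezed with over 20 N a finger, dropped over 10 mm, or pressed or knocked with over 20 N against the camera or the rack.
- small_pane: A smaller framed glass for another camera, same make: 64 mm wide, 75 mm high, 9 mm thick. Origin: centre of its lower edge. It stands in the other bay and stays there.
- rack: Plywood rack fixed to the bench, 60 x 230 mm, 38 mm high. Origin: centre of its underside. Two bays side by side along its y, centred at y = +54.5 and -54.5 mm, each 97 mm long and 13 mm wide, floor 12 mm above the bench; panes stand in them along y.
- can: Spray can, 60 mm diameter, 170 mm high, to be left alone. Origin: centre of its underside.
- weights: Black tray of balancing weights, 100 x 170 x 32 mm, to be left alone. Origin: centre of its underside.
- wrench: Steel wrench, 180 mm long, lying on the bench, to be left alone. Origin: underneath it.
Mind the look-alikes: they are no part of the job. What is shaped like the pane but pink or turquoise is not meant.

How it is judged:
By the outcome, as a careful person would: the job done as asked, in the order asked, and still so for the second after the job is handed in, with the robot touching nothing.
It also fails if it takes over 72 s, if anything falls off the work surface, if the arm or the gripper's body presses on something with over 40 N, if the wrist force passes 120 N, or if a joint passes its speed limit or range.

## Working session

There is one attempt and no reset: what is moved stays moved. The work goes in short steps, Python scripts to look and compute and a tool call to move; the robot and the scene stay as the last step left them, time stands still between calls to the robot, and variables do not carry over. Pictures are saved under pics/ and viewed, at most 10 in all, crops included, and the job is handed in when it is done.

Besides the shell and the picture viewer there is one more tool, called after "Emit:" as name(argument=value, ...), one argument or row to a line, values as JSON. servo_tool: Moves the arm, as the interface text tells. Its arguments: {"type":"object","properties":{"deltas":{"type":"array","items":{"type":"array","items":{"type":"number"}}},"jaw":{"type":"number"},"squeeze":{"type":"number"}},"required":["deltas"]}

```bash
ls; mkdir -p pics; cat > h.py <<'E'
import numpy as np, cv2
from workcell import ctrl
def ray(m,u,v):
    K=np.array(m["camera_matrix"]);d=np.array([(u-K[0,2])/K[0,0],(v-K[1,2])/K[1,1]])
    s=d.copy()
    for _ in range(30): s=d/(1+m["k1"]*(s@s))
    R=np.array(m["orientation"]);r=R@np.array([s[0],-s[1],-1.]);return np.array(m["xyz"]),r
def onz(m,u,v,z):
    o,r=ray(m,u,v);return o+r*(z-o[2])/r[2]
def proj(m,p):
    R=np.array(m["orientation"]);c=R.T@(np.array(p)-np.array(m["xyz"]))
    s=np.array([c[0],-c[1]])/-c[2];s=s*(1+m["k1"]*(s@s));K=np.array(m["camera_matrix"])
    return np.array([K[0,0]*s[0]+K[0,2],K[1,1]*s[1]+K[1,2]])
def tri(m1,p1,m2,p2):
    a,r=ray(m1,*p1);b,q=ray(m2,*p2);r/=np.linalg.norm(r);q/=np.linalg.norm(q)
    t=np.linalg.lstsq(np.c_[r,-q],b-a,rcond=None)[0]
    A=a+t[0]*r;B=b+t[1]*q;return (A+B)/2,np.linalg.norm(A-B)
E
python3 - <<'E'
from h import *
import json
np.set_printoptions(precision=4,suppress=True)
print({k:np.round(v,4).tolist() for k,v in ctrl.observe().items()})
for n in("scene","side","wrist"):
    m=ctrl.camera_model(n);print(n,{k:np.round(v,4).tolist() for k,v in m.items()})
    cv2.imwrite(f"pics/{n}0.png",ctrl.camera(n))
a=[cv2.imread(f"pics/{n}0.png") for n in("scene","side")]
cv2.imwrite("pics/sc.png",cv2.resize(a[0],(800,600)));cv2.imwrite("pics/sd.png",cv2.resize(a[1],(800,600)))
E
```

```text
pics
{'time': 0.0, 'joint_positions': [-1.2037, 0.3512, 1.6524, 0.0, 1.1391, -0.0846], 'joint_velocities': [0.0, 0.0023, -0.0005, -0.0001, -0.0003, 0.0011], 'tau': [0.0015, -49.7319, -28.5255, 0.0701, 0.0257, -0.0001], 'tcp_pos': [0.24, -0.4945, 0.2181], 'tcp_rot': [[0.8997, 0.4365, -0.0004], [0.4365, -0.8997, 0.0011], [0.0001, -0.0011, -1.0]], 'wrist_force': [-0.2182, 0.2771, 0.5759], 'wrist_torque': [-0.0345, -0.0093, 0.0375], 'finger_force': 0.0, 'finger_gap': 0.0931}
scene {'camera_matrix': [[461.4706, 0.0, 267.6796], [0.0, 461.4706, 195.1716], [0.0, 0.0, 1.0]], 'k1': 0.0011, 'xyz': [1.5382, 0.1521, 1.0906], 'orientation': [[-0.135, -0.7203, 0.6804], [0.9907, -0.0863, 0.1053], [-0.0171, 0.6882, 0.7253]]}
side {'camera_matrix': [[421.9834, 0.0, 257.5537], [0.0, 421.9834, 191.7417], [0.0, 0.0, 1.0]], 'k1': -0.1467, 'xyz': [0.0098, -1.1121, 0.8522], 'orientation': [[0.8797, 0.2493, -0.405], [-0.4754, 0.4422, -0.7606], [-0.0105, 0.8616, 0.5075]]}
wrist {'camera_matrix': [[306.527, 0.0, 256.5775], [0.0, 306.527, 192.8314], [0.0, 0.0, 1.0]], 'k1': -0.0712, 'xyz': [0.303, -0.4635, 0.3847], 'orientation': [[0.4362, 0.8702, 0.2292], [-0.8998, 0.4217, 0.1117], [0.0006, -0.2549, 0.967]]}
```

View pics/sc.png

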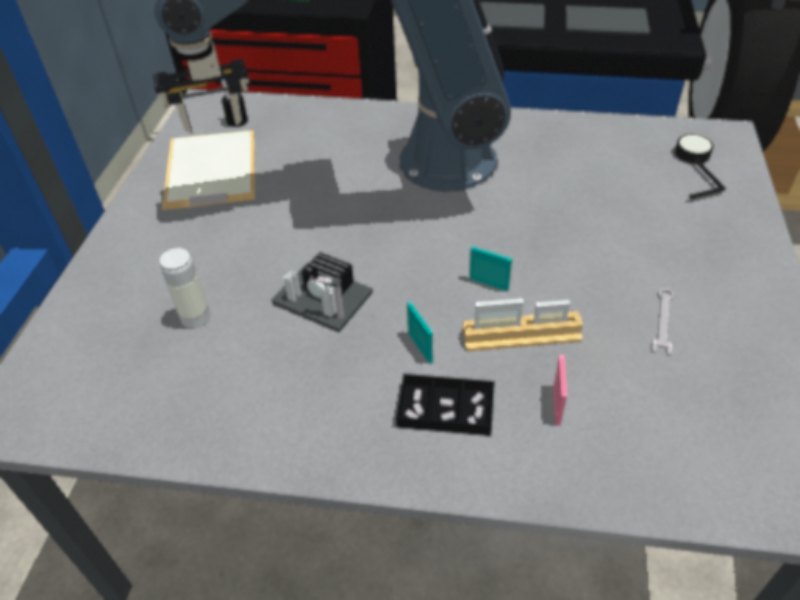

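View pics/sd.png

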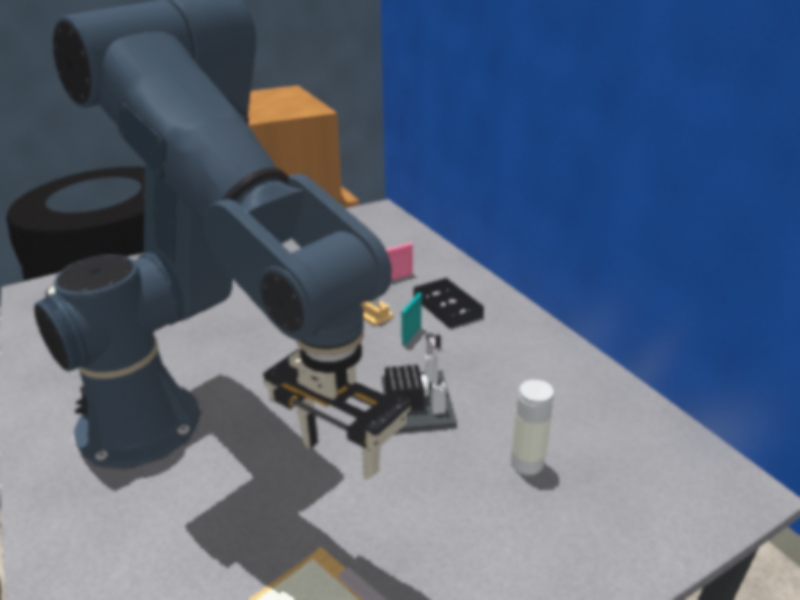

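The scene view shows, in 800x600 pixels, the unit at (322,290), the rack at (522,332) with the large pane in its left bay (498,313) and the small one at (552,311). The can is at (185,290), the tray at (445,403) and the decoys are pink or teal. In the side view the arm hides most of this, so I'll work out rough positions and then take wrist views.

```bash
python3 - <<'E'
from h import *
np.set_printoptions(precision=3,suppress=True)
m=ctrl.camera_model("scene");s=.64
for n,u,v,z in [("plateL",273,296,.015),("plateB",340,327,.015),("plateR",372,292,.015),("plateT",318,258,.015),("rackTL",464,326,.038),("rackBLbot",468,349,0),("rackBRbot",582,341,0),("rackTR",581,315,.038),("paneTL",475,303,.10),("paneTR",522,299,.10),("smTL",535,303,.087),("smTR",569,301,.087),("can",192,320,0),("tealA",490,288,0),("tealB",425,358,0),("tealBtop",407,305,.09)]:
    print(n,onz(m,u*s,v*s,z))
w=ctrl.camera_model("wrist");st=ctrl.observe();R=np.array(st["tcp_rot"])
print("cam in tool",R.T@(np.array(w["xyz"])-st["tcp_pos"]),R.T@np.array(w["orientation"]))
E
```

```text
plateL [ 0.54  -0.309  0.015]
plateB [ 0.608 -0.151  0.015]
plateR [ 0.504 -0.105  0.015]
plateT [ 0.414 -0.242  0.015]
rackTL [0.596 0.096 0.038]
rackBLbot [0.622 0.107 0.   ]
rackBRbot [0.574 0.329 0.   ]
rackTR [0.54  0.322 0.038]
paneTL [0.591 0.114 0.1  ]
paneTR [0.57  0.202 0.1  ]
smTL [0.565 0.228 0.087]
smTR [0.552 0.292 0.087]
can [ 0.613 -0.463  0.   ]
tealA [0.448 0.139 0.   ]
tealB [0.655 0.026 0.   ]
tealBtop [ 0.602 -0.014  0.09 ]
cam in tool [ 0.07  -0.001 -0.167] [[-0.     0.967  0.255]
 [ 1.     0.001 -0.001]
 [-0.002  0.255 -0.967]]
```

```bash
cat >> h.py <<'E'
def plan(p,yaw,n,start=None):
    """rows from the measured pose to TCP p, tool-x yaw (deg), tool down; prints mm-rounded rows"""
    st=ctrl.observe();R=np.array(st["tcp_rot"]);y0=np.degrees(np.arctan2(R[1,0],R[0,0]));P=np.array(st["tcp_pos"])
    if start is not None: P=np.array(start[:3]);y0=start[3]
    t=np.round(-((yaw-y0+180)%360-180)/n,1); c=P.copy();y=y0;rows=[]
    for i in range(n):
        d=(np.array(p)-c)/(n-i);a=np.radians(y);X=np.array([np.cos(a),np.sin(a),0]);Y=np.array([np.sin(a),-np.cos(a),0])
        r=np.round([d@X,d@Y,-d[2]],4);c=c+r[0]*X+r[1]*Y-np.array([0,0,r[2]]);y-=t
        rows.append([*r.tolist(),0,0,float(t)])
    print(str(rows).replace(" ",""));print("end",c.round(4),round(y,2));return [*c,y]
E
python3 - <<'E'
from h import *
s=plan([.478,-.283,.26],64.5,8)
s=plan([.478+.43*.06,-.283+.9*.06,.26],64.5,8,s)
E
```

```text
[[0.0383,-0.0108,-0.0052,0,0,-4.8],[0.0391,-0.0076,-0.0052,0,0,-4.8],[0.0396,-0.0043,-0.0052,0,0,-4.8],[0.0398,-0.0009,-0.0052,0,0,-4.8],[0.0397,0.0024,-0.0052,0,0,-4.8],[0.0394,0.0057,-0.0053,0,0,-4.8],[0.0388,0.009,-0.0052,0,0,-4.8],[0.0379,0.0122,-0.0053,0,0,-4.8]]
end [ 0.4781 -0.283   0.26  ] 64.28
[[0.0075,-0.0,0.0,0,0,-0.0],[0.0075,-0.0,0.0,0,0,-0.0],[0.0075,-0.0,0.0,0,0,-0.0],[0.0075,-0.0,0.0,0,0,-0.0],[0.0074,-0.0001,0.0,0,0,-0.0],[0.0075,-0.0,0.0,0,0,-0.0],[0.0074,-0.0001,0.0,0,0,-0.0],[0.0075,-0.0,0.0,0,0,-0.0]]
end [ 0.5038 -0.229   0.26  ] 64.28
```

Emit:
servo_tool(
  deltas=[
    [0.038,-0.011,-0.005,0,0,-4.8],
    [0.039,-0.008,-0.005,0,0,-4.8],
    [0.04,-0.004,-0.005,0,0,-4.8],
    [0.04,-0.001,-0.005,0,0,-4.8],
    [0.04,0.002,-0.005,0,0,-4.8],
    [0.039,0.006,-0.005,0,0,-4.8],
    [0.039,0.009,-0.005,0,0,-4.8],
    [0.038,0.012,-0.005,0,0,-4.8],
  ],
  jaw=0.7,
)

```text
time: 0.95
tcp_pos: [0.479, -0.2809, 0.2587]
tcp_rot: [[0.431, 0.902, -0.0], [0.902, -0.431, 0.0], [0.0, -0.0, -1.0]]
wrist_force: [-1.4, -0.6, -0.2]
finger_gap: 0.0333
finger_force: 0.0
```

Emit:
servo_tool(
  deltas=[
    [0,0,0,0,0,0],
    [0,0,0,0,0,0],
    [0,0,0,0,0,0],
    [0,0,0,0,0,0],
    [0,0,0,0,0,0],
    [0,0,0,0,0,0],
    [0,0,0,0,0,0],
    [0,0,0,0,0,0],
  ],
)

```text
time: 1.75
tcp_pos: [0.4779, -0.2824, 0.2587]
tcp_rot: [[0.434, 0.901, 0.0], [0.901, -0.434, -0.0], [-0.0, 0.0, -1.0]]
wrist_force: [-0.5, 0.5, -0.6]
finger_gap: 0.0281
finger_force: 0.0
```

```bash
cat >> h.py <<'E'
import pickle
def snap(name,cam="wrist"):
    m=ctrl.camera_model(cam);im=ctrl.camera(cam);cv2.imwrite(f"pics/{name}.png",im)
    pickle.dump(m,open(f"pics/{name}.pkl","wb"));return m,im
def load(name): return pickle.load(open(f"pics/{name}.pkl","rb")),cv2.imread(f"pics/{name}.png")
E
python3 - <<'E'
from h import *
m,im=snap("u1");snap("sc1","scene")
cv2.imwrite("pics/u1b.png",cv2.resize(im,(800,600),interpolation=cv2.INTER_CUBIC))
st=ctrl.observe();print(st["tcp_pos"],st["tcp_rot"],st["time"],st["finger_gap"])
E
```

```text
[ 0.47796583 -0.28230642  0.25863625] [[ 4.33955499e-01  9.00934306e-01 -5.93741605e-06]
 [ 9.00934306e-01 -4.33955499e-01 -3.82723537e-07]
 [-2.92138311e-06 -5.18313683e-06 -1.00000000e+00]] 1.85 0.028059259905605413
```

View pics/u1b.png

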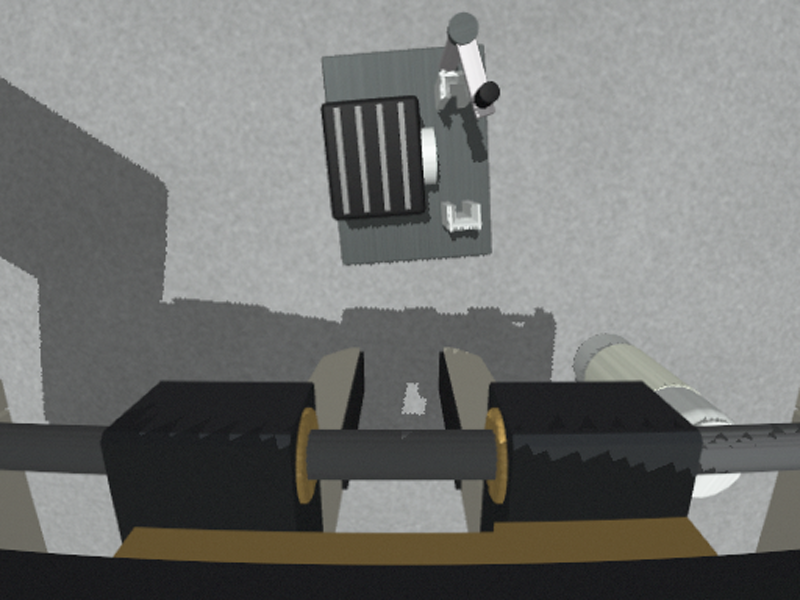

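The wrist view (800x600) shows the unit from above. Its plate corners are at (321,57), (484,45), (491,254) and (343,264). The catch post is at (463,28), the black knob at (488,93), and the channels at (449,86) and (462,215). Next I'll move about 85 mm along tool x for a second view.

Emit:
servo_tool(
  deltas=[
    [0.02,0.005,0,0,0,0],
    [0.02,0.005,0,0,0,0],
    [0.02,0.005,0,0,0,0],
    [0.02,0.005,0,0,0,0],
    [0,0,0,0,0,0],
    [0,0,0,0,0,0],
    [0,0,0,0,0,0],
    [0,0,0,0,0,0],
  ],
)

```text
time: 2.65
tcp_pos: [0.5303, -0.2195, 0.2587]
tcp_rot: [[0.435, 0.901, -0.0], [0.901, -0.435, -0.0], [-0.0, 0.0, -1.0]]
wrist_force: [0.3, -0.4, -0.4]
finger_gap: 0.0279
finger_force: 0.0
```

```bash
python3 - <<'E'
from h import *
m,im=snap("u2")
a=cv2.imread("pics/u1.png")[0:180,190:330];b=im[20:280,170:350]
a=cv2.resize(a,None,fx=3,fy=3,interpolation=cv2.INTER_CUBIC);b=cv2.resize(b,None,fx=2.3,fy=2.3,interpolation=cv2.INTER_CUBIC)
h=max(a.shape[0],b.shape[0]);f=lambda x:cv2.copyMakeBorder(x,0,h-x.shape[0],0,0,cv2.BORDER_CONSTANT)
o=np.hstack([f(a),f(b)])[:600,:];print(o.shape)
for k in range(0,o.shape[1],50):cv2.putText(o,str(k),(k,597),0,.3,(0,255,255),1)
cv2.imwrite("pics/u12.png",o)
E
```

```text
(598, 834, 3)
```

View pics/u12.png

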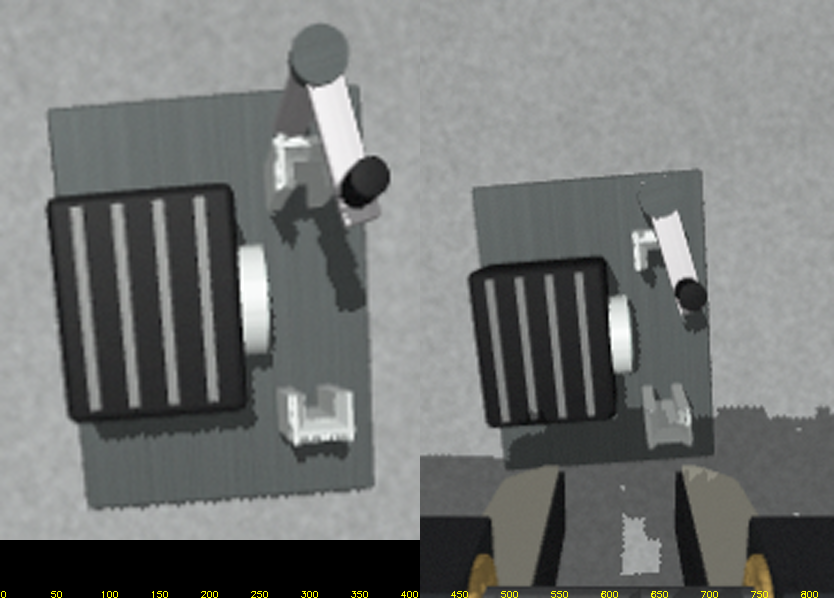

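```bash
python3 - <<'E'
from h import *
np.set_printoptions(precision=4,suppress=True)
A,_=load("u1");B,_=load("u2")
fa=lambda x,y:(190+(x+.5)/3-.5,(y+.5)/3-.5); fb=lambda x,y:(170+(x-420+.5)/2.3-.5,20+(y+.5)/2.3-.5)
P={"TL":((49,109),(473,188)),"TR":((359,86),(703,170)),"BR":((373,487),(713,455)),"BL":((90,508),(507,467)),
"post":((320,53),(657,194)),"knob":((372,174),(691,292)),"chLtopR":((354,388),(689,384)),"boxTL":((49,198),(470,270)),"boxTR":((230,185),(605,258))}
for k,(a,b) in P.items():
    print(k,*tri(A,fa(*a),B,fb(*b)),onz(A,*fa(*a),.015)[:2],onz(B,*fb(*b),.015)[:2])
E
```

```text
TL [ 0.4922 -0.1074  0.0138] 0.00010829990707003139 [ 0.4922 -0.1076] [ 0.4925 -0.1075]
TR [ 0.613  -0.1548  0.0109] 0.0009571192987642038 [ 0.6116 -0.1551] [ 0.6129 -0.1551]
BR [ 0.5497 -0.3111  0.0159] 0.0003762629152698996 [ 0.55   -0.3114] [ 0.5496 -0.3113]
BL [ 0.4288 -0.2655  0.0058] 0.00034898674761954106 [ 0.4307 -0.2645] [ 0.4315 -0.263 ]
post [ 0.5788 -0.1562  0.1149] 0.001271097370906149 [ 0.6023 -0.1367] [ 0.5841 -0.1558]
knob [ 0.5738 -0.1974  0.1368] 0.0016160937215111025 [ 0.6024 -0.1892] [ 0.5785 -0.2143]
chLtopR [ 0.5569 -0.2647  0.0199] 0.005965155148959148 [ 0.5597 -0.2674] [ 0.5548 -0.2638]
boxTL [ 0.4796 -0.1481  0.0621] 5.6441539135701886e-05 [ 0.4759 -0.139 ] [ 0.4691 -0.1471]
boxTR [ 0.5434 -0.1729  0.0542] 0.0011636121330426664 [ 0.5467 -0.1677] [ 0.5421 -0.1751]
```

The second view (the picture came out 834x598, slightly over the size limit) gave plate corners that agree between views to about 1 mm. The unit's yaw is 68.3° and the catch angle is about 0.25 rad. The knob sits at (0.574,-0.197,0.137). Next I'll go down over it and grip it lightly.

```bash
python3 - <<'E'
from h import *
s=plan([.5738,-.1974,.16],82.6,8)
O=np.array([.553,-.222]);y=68.3;a=np.radians(y-90);X=np.array([np.cos(a),np.sin(a)]);Y=np.array([-X[1],X[0]])
post=O+.07*Y;print(post)
# arc rows from th 14.3 deg to 93
n=16;th=np.linspace(14.3,92.8,n+1)
k=[post+.042*(np.sin(np.radians(t))*X-np.cos(np.radians(t))*Y) for t in th]
s=[*k[0],.12,y+th[0]]
d=k[1]-k[0];t=np.radians(s[3]);print(k[0],k[-1],"row",d@[np.cos(t),np.sin(t)],d@[np.sin(t),-np.cos(t)],(th[1]-th[0]))
E
```

```text
[[0.0048,0.0037,0.0123,0,0,-2.3],[0.0047,0.0039,0.0123,0,0,-2.3],[0.0045,0.0041,0.0123,0,0,-2.3],[0.0044,0.0042,0.0124,0,0,-2.3],[0.0042,0.0044,0.0123,0,0,-2.3],[0.004,0.0046,0.0124,0,0,-2.3],[0.0039,0.0047,0.0123,0,0,-2.3],[0.0036,0.0049,0.0124,0,0,-2.3]]
end [ 0.5738 -0.1974  0.16  ] 82.64
[ 0.57888227 -0.15696072]
[ 0.57347286 -0.19861091] [ 0.61861786 -0.17056525] row 0.00015388914566761766 0.003592075495716353 4.90625
```

Emit:
servo_tool(
  deltas=[
    [0.005,0.004,0.012,0,0,-2.3],
    [0.005,0.004,0.012,0,0,-2.3],
    [0.004,0.004,0.012,0,0,-2.3],
    [0.004,0.004,0.012,0,0,-2.3],
    [0.004,0.004,0.012,0,0,-2.3],
    [0.004,0.005,0.012,0,0,-2.3],
    [0.004,0.005,0.012,0,0,-2.3],
    [0.004,0.005,0.012,0,0,-2.3],
  ],
)

```text
time: 3.5
tcp_pos: [0.5745, -0.1974, 0.1622]
tcp_rot: [[0.126, 0.992, 0.0], [0.992, -0.126, -0.0], [-0.0, 0.0, -1.0]]
wrist_force: [-0.3, -0.5, 0.2]
finger_gap: 0.0277
finger_force: 0.0
```

Emit:
servo_tool(
  deltas=[
    [0,0,0.008,0,0,0],
    [0,0,0.008,0,0,0],
    [0,0,0.008,0,0,0],
    [0,0,0.008,0,0,0],
    [0,0,0.008,0,0,0],
    [0,0,0.001,0,0,0],
    [0,0,0,0,0,0],
    [0,0,0,0,0,0],
  ],
)

```text
time: 4.3
tcp_pos: [0.5747, -0.1971, 0.122]
tcp_rot: [[0.127, 0.992, 0.001], [0.992, -0.127, -0.0], [-0.0, 0.001, -1.0]]
wrist_force: [0.1, -0.3, -0.4]
finger_gap: 0.0277
finger_force: 0.0
```

Emit:
servo_tool(
  deltas=[
    [0,0,0,0,0,0],
    [0,0,0,0,0,0],
    [0,0,0,0,0,0],
    [0,0,0,0,0,0],
    [0,0,0,0,0,0],
    [0,0,0,0,0,0],
    [0,0,0,0,0,0],
    [0,0,0,0,0,0],
  ],
  jaw=1,
  squeeze=3,
)

```text
time: 5.1
tcp_pos: [0.5746, -0.197, 0.1218]
tcp_rot: [[0.127, 0.992, 0.0], [0.992, -0.127, -0.0], [-0.0, 0.0, -1.0]]
wrist_force: [-2.3, 0.5, 2.8]
finger_gap: 0.0121
finger_force: 3.0
```

Emit:
servo_tool(
  deltas=[
    [0.0002,0.0036,0,0,0,-4.9],
    [0.0002,0.0036,0,0,0,-4.9],
    [0.0002,0.0036,0,0,0,-4.9],
    [0.0002,0.0036,0,0,0,-4.9],
    [0.0002,0.0036,0,0,0,-4.9],
    [0.0002,0.0036,0,0,0,-4.9],
    [0.0002,0.0036,0,0,0,-4.9],
    [0.0002,0.0036,0,0,0,-4.9],
  ],
)

```text
time: 5.9
tcp_pos: [0.6021, -0.1904, 0.1217]
tcp_rot: [[-0.531, 0.847, -0.0], [0.847, 0.531, 0.0], [0.001, -0.0, -1.0]]
wrist_force: [-3.1, 1.1, 4.4]
finger_gap: 0.0119
finger_force: 3.0
```

Emit:
servo_tool(
  deltas=[
    [0.0002,0.0036,0,0,0,-4.9],
    [0.0002,0.0036,0,0,0,-4.9],
    [0.0002,0.0036,0,0,0,-4.9],
    [0.0002,0.0036,0,0,0,-4.9],
    [0.0002,0.0036,0,0,0,-4.9],
    [0.0002,0.0036,0,0,0,-4.9],
    [0.0002,0.0036,0,0,0,-4.9],
    [0.0002,0.0036,0,0,0,-4.9],
  ],
)

```text
time: 6.7
tcp_pos: [0.6188, -0.1679, 0.1214]
tcp_rot: [[-0.947, 0.321, -0.002], [0.321, 0.947, 0.001], [0.002, -0.0, -1.0]]
wrist_force: [-5.2, -0.1, 3.4]
finger_gap: 0.0118
finger_force: 3.0
```

```bash
python3 - <<'E'
from h import *
p=ctrl.observe()["tcp_pos"];s=plan([.52,-.306,.18],68.3,13,[p[0],p[1],.18,161.3])
E
```

```text
[[0.0038,-0.0125,-0.0,0,0,7.2],[0.0022,-0.0129,-0.0,0,0,7.2],[0.0006,-0.013,-0.0,0,0,7.2],[-0.0011,-0.013,-0.0,0,0,7.2],[-0.0027,-0.0128,-0.0,0,0,7.2],[-0.0043,-0.0123,-0.0,0,0,7.2],[-0.0058,-0.0117,-0.0,0,0,7.2],[-0.0072,-0.0109,-0.0,0,0,7.2],[-0.0085,-0.0099,-0.0,0,0,7.2],[-0.0097,-0.0088,-0.0,0,0,7.2],[-0.0107,-0.0075,-0.0,0,0,7.2],[-0.0116,-0.006,-0.0,0,0,7.2],[-0.0123,-0.0046,-0.0,0,0,7.2]]
end [ 0.52  -0.306  0.18 ] 67.7
```

Emit:
servo_tool(
  deltas=[
    [0,0,0,0,0,0],
    [0,0,0,0,0,0],
    [0,0,0,0,0,0],
    [0,0,0,0,0,0],
    [0,0,-0.005,0,0,0],
    [0,0,-0.015,0,0,0],
    [0,0,-0.02,0,0,0],
    [0,0,-0.02,0,0,0],
  ],
  jaw=0.7,
)

```text
time: 7.5
tcp_pos: [0.6196, -0.1683, 0.1836]
tcp_rot: [[-0.946, 0.324, 0.001], [0.324, 0.946, -0.0], [-0.001, 0.0, -1.0]]
wrist_force: [-0.1, -0.5, 0.1]
finger_gap: 0.0278
finger_force: 0.0
```

Emit:
servo_tool(
  deltas=[
    [0.004,-0.012,0,0,0,7.2],
    [0.002,-0.013,0,0,0,7.2],
    [0.001,-0.013,0,0,0,7.2],
    [-0.001,-0.013,0,0,0,7.2],
    [-0.003,-0.013,0,0,0,7.2],
    [-0.004,-0.012,0,0,0,7.2],
    [-0.006,-0.012,0,0,0,7.2],
    [-0.007,-0.011,0,0,0,7.2],
  ],
)

```text
time: 8.3
tcp_pos: [0.5578, -0.253, 0.1831]
tcp_rot: [[-0.228, 0.974, 0.001], [0.974, 0.228, -0.001], [-0.001, 0.001, -1.0]]
wrist_force: [0.7, 0.5, 0.5]
finger_gap: 0.0283
finger_force: 0.0
```

Emit:
servo_tool(
  deltas=[
    [-0.008,-0.01,0,0,0,7.2],
    [-0.01,-0.009,0,0,0,7.1],
    [-0.011,-0.008,0,0,0,7.1],
    [-0.011,-0.006,0,0,0,7.1],
    [-0.012,-0.005,0,0,0,7.1],
    [0,0,0,0,0,0],
    [0,0,0,0,0,0],
    [0,0,0,0,0,0],
  ],
)

```text
time: 9.1
tcp_pos: [0.519, -0.3043, 0.1821]
tcp_rot: [[0.374, 0.928, 0.0], [0.928, -0.374, -0.0], [-0.0, 0.0, -1.0]]
wrist_force: [-1.0, 0.3, 0.2]
finger_gap: 0.028
finger_force: 0.0
```

```bash
python3 - <<'E'
from h import *
m,im=snap("u3");print(ctrl.observe()["tcp_pos"],ctrl.camera_model("wrist")["xyz"])
E
```

```text
[ 0.51896227 -0.30426198  0.18192367] [ 0.54476975 -0.23842237  0.34848866]
```

Emit:
servo_tool(
  deltas=[
    [0.015,0,0,0,0,0],
    [0.015,0,0,0,0,0],
    [0.01,0,0,0,0,0],
    [0,0,0,0,0,0],
    [0,0,0,0,0,0],
    [0,0,0,0,0,0],
    [0,0,0,0,0,0],
    [0,0,0,0,0,0],
  ],
)

```text
time: 9.95
tcp_pos: [0.5335, -0.268, 0.1816]
tcp_rot: [[0.377, 0.926, -0.0], [0.926, -0.377, -0.0], [-0.0, -0.0, -1.0]]
wrist_force: [0.3, 0.7, -0.5]
finger_gap: 0.0279
finger_force: 0.0
```

```bash
python3 - <<'E'
from h import *
m,im=snap("u4");snap("sc2","scene")
O=np.array([.553,-.222]);a=np.radians(-21.7);X=np.array([np.cos(a),np.sin(a)]);Y=np.array([-X[1],X[0]])
t=[]
for n in("u3","u4"):
    M,I=load(n);c=proj(M,[*O,.08]);print(n,c)
    x0,y0=int(c[0])-65,max(0,int(c[1])-105);q=I[y0:y0+210,x0:x0+133];print(x0,y0,q.shape);t.append(cv2.resize(q,None,fx=2.8,fy=2.8,interpolation=cv2.INTER_CUBIC))
h=max(x.shape[0] for x in t);t=[cv2.copyMakeBorder(x,0,h-x.shape[0],0,20,cv2.BORDER_CONSTANT) for x in t]
o=np.hstack(t)[:600,:800];print(o.shape,t[0].shape);cv2.imwrite("pics/u34.png",o)
E
```

```text
u3 [257.83669494  89.67683757]
192 0 (210, 133, 3)
u4 [257.82821076 136.65131152]
192 31 (210, 133, 3)
(588, 784, 3) (588, 392, 3)
```

View pics/u34.png

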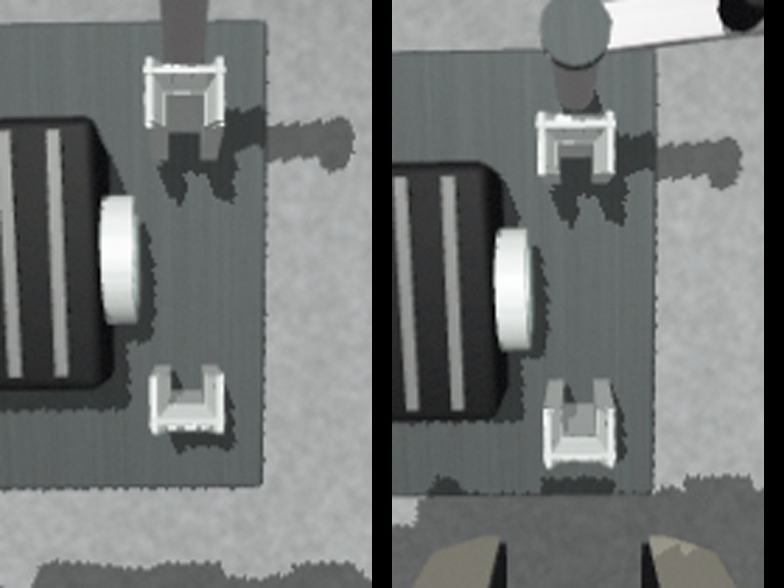

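These crops show the catch open, with its bar pointing to +x in the right panel. The channel tops are at left panel x 145..225 (upper) and 150..225 (lower), with outer edges at rows 60 and 432. In the right panel they are x 537..615 and 545..617, with outer edges at rows 115 and 465. Next I'll compute the slot pose.

```bash
python3 - <<'E'
from h import *
np.set_printoptions(precision=4,suppress=True)
A,_=load("u3");B,_=load("u4")
fa=lambda x,y:(192+(x+.5)/2.8-.5,(y+.5)/2.8-.5); fb=lambda x,y:(192+(x-392+.5)/2.8-.5,31+(y+.5)/2.8-.5)
P={"upL":((145,60),(537,115)),"upR":((225,60),(615,115)),"loL":((150,432),(545,465)),"loR":((225,432),(617,465))}
pts={}
for k,(a,b) in P.items():
    p=onz(A,*fa(*a),.08),onz(B,*fb(*b),.08);pts[k]=(p[0]+p[1])/2
    print(k,*tri(A,fa(*a),B,fb(*b)),p[0][:2],p[1][:2])
u=(pts["upL"]+pts["upR"])/2;l=(pts["loL"]+pts["loR"])/2
d=(u-l)[:2];print("len",np.hypot(*d),"yaw",np.degrees(np.arctan2(d[1],d[0])),"O",(u+l)/2)
for M,f,c in((A,fa,[(265,20),(263,485)]),(B,fb,[(656,50),(653,492)])): print([onz(M,*f(*q),.015) for q in c])
s=plan([.575-.98*0-.0,.06,.26],101,8)
E
```

```text
upL [ 0.5621 -0.1682  0.0815] 0.0001208790457818077 [ 0.5623 -0.1679] [ 0.5621 -0.168 ]
upR [ 0.5833 -0.1769  0.0821] 8.829806952426163e-05 [ 0.5837 -0.1765] [ 0.5835 -0.1767]
loL [ 0.5226 -0.2684  0.0781] 0.00041793262194900714 [ 0.5225 -0.2681] [ 0.523 -0.268]
loR [ 0.5445 -0.2772  0.0787] 0.0002449996835732233 [ 0.5443 -0.2769] [ 0.5446 -0.2769]
len 0.1076393222898768 yaw 68.61762716472437 O [ 0.5533 -0.2224  0.08  ]
[array([ 0.6112, -0.1542,  0.015 ]), array([ 0.5506, -0.3115,  0.015 ])]
[array([ 0.6114, -0.1551,  0.015 ]), array([ 0.5504, -0.3111,  0.015 ])]
[[0.0399,-0.0106,-0.0098,0,0,-4.1],[0.0406,-0.0078,-0.0098,0,0,-4.1],[0.041,-0.0048,-0.0098,0,0,-4.1],[0.0413,-0.0019,-0.0098,0,0,-4.1],[0.0413,0.0011,-0.0098,0,0,-4.1],[0.0411,0.004,-0.0098,0,0,-4.1],[0.0407,0.0069,-0.0098,0,0,-4.1],[0.0402,0.0098,-0.0098,0,0,-4.1]]
end [0.575 0.06  0.26 ] 100.67
```

```bash
python3 - <<'E'
from h import *
s=plan([.597,.065,.24],101,8)
E
```

```text
[[0.0415,-0.0083,-0.0073,0,0,-4.1],[0.042,-0.0053,-0.0073,0,0,-4.1],[0.0423,-0.0023,-0.0073,0,0,-4.1],[0.0424,0.0007,-0.0073,0,0,-4.1],[0.0422,0.0037,-0.0073,0,0,-4.1],[0.0418,0.0067,-0.0073,0,0,-4.1],[0.0412,0.0097,-0.0073,0,0,-4.1],[0.0405,0.0127,-0.0073,0,0,-4.1]]
end [0.597 0.065 0.24 ] 100.67
```

Emit:
servo_tool(
  deltas=[
    [0.042,-0.008,-0.01,0,0,-4.1],
    [0.042,-0.005,-0.01,0,0,-4.1],
    [0.042,-0.002,-0.01,0,0,-4.1],
    [0.042,0.001,-0.008,0,0,-4.1],
    [0.042,0.004,-0.005,0,0,-4.1],
    [0.042,0.007,-0.005,0,0,-4.1],
    [0.041,0.01,-0.005,0,0,-4.1],
    [0.041,0.013,-0.005,0,0,-4.1],
  ],
  jaw=0.6,
)

```text
time: 10.85
tcp_pos: [0.5995, 0.0666, 0.24]
tcp_rot: [[-0.188, 0.982, 0.0], [0.982, 0.188, -0.0], [-0.0, 0.0, -1.0]]
wrist_force: [0.3, -0.9, -1.0]
finger_gap: 0.0373
finger_force: 0.0
```

Emit:
servo_tool(
  deltas=[
    [0,0,0,0,0,0],
    [0,0,0,0,0,0],
    [0,0,0,0,0,0],
    [0,0,0,0,0,0],
    [0,0,0,0,0,0],
    [0,0,0,0,0,0],
    [0,0,0,0,0,0],
    [0,0,0,0,0,0],
  ],
)

```text
time: 11.65
tcp_pos: [0.5993, 0.0649, 0.2397]
tcp_rot: [[-0.185, 0.983, 0.0], [0.983, 0.185, 0.0], [0.0, 0.0, -1.0]]
wrist_force: [-0.1, 0.3, 0.0]
finger_gap: 0.0373
finger_force: 0.0
```

```bash
python3 - <<'E'
from h import *
snap("r1")
E
```

Emit:
servo_tool(
  deltas=[
    [0.015,0,0,0,0,0],
    [0.015,0,0,0,0,0],
    [0.01,0,0,0,0,0],
    [0,0,0,0,0,0],
    [0,0,0,0,0,0],
    [0,0,0,0,0,0],
    [0,0,0,0,0,0],
    [0,0,0,0,0,0],
  ],
)

```text
time: 12.5
tcp_pos: [0.592, 0.104, 0.2396]
tcp_rot: [[-0.185, 0.983, 0.0], [0.983, 0.185, 0.0], [-0.0, 0.0, -1.0]]
wrist_force: [0.1, 1.2, -0.5]
finger_gap: 0.0372
finger_force: 0.0
```

```bash
python3 - <<'E'
from h import *
m,im=snap("r2")
t=[]
for n in("r1","r2"):
    M,I=load(n);c=proj(M,[.58,.16,.10]);x0,y0=int(c[0])-70,max(0,int(c[1])-105);q=I[y0:y0+210,x0:x0+140];print(x0,y0,q.shape);t.append(cv2.copyMakeBorder(cv2.resize(q,None,fx=2.8,fy=2.8,interpolation=cv2.INTER_CUBIC),0,0,0,8,cv2.BORDER_CONSTANT))
o=np.hstack(t);print(o.shape);cv2.imwrite("pics/r12.png",o)
E
```

```text
185 0 (210, 140, 3)
185 21 (210, 140, 3)
(588, 800, 3)
```

View pics/r12.png

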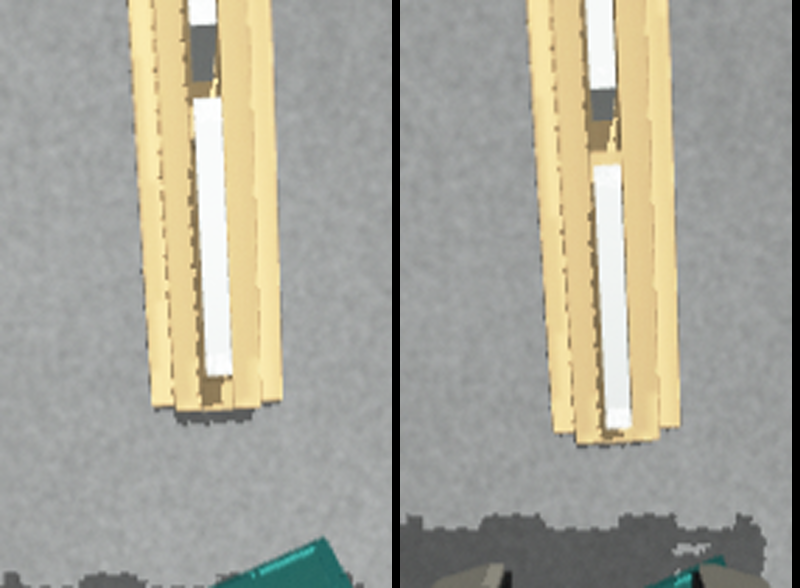

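The crops show the large pane's white top at left panel (206,98)–(219,376) and right panel (606,166)–(618,428), with the small pane above it. Next I'll measure it with a white mask.

```bash
python3 - <<'E'
from h import *
np.set_printoptions(precision=4,suppress=True)
off={"r1":(185,0),"r2":(185,21)};E={}
for n,(x0,y0) in off.items():
    M,I=load(n);q=I[y0:y0+210,x0:x0+140];g=((q.min(2)>195)).astype(np.uint8)
    cs,_=cv2.findContours(g,cv2.RETR_EXTERNAL,cv2.CHAIN_APPROX_NONE);cs=sorted(cs,key=cv2.contourArea)[-2:]
    c=max(cs,key=lambda c:c[:,0,1].mean());r=cv2.minAreaRect(c);b=cv2.boxPoints(r);b=b[np.argsort(b[:,1])]
    t,l=b[:2].mean(0)+[x0,y0],b[2:].mean(0)+[x0,y0];d=(l-t)/np.linalg.norm(l-t)*.5;t-=d;l+=d;E[n]=(M,t,l);print(n,r[1],t,l)
(A,ta,la),(B,tb,lb)=E["r1"],E["r2"]
print(tri(A,ta,B,tb),tri(A,la,B,lb))
for z in(.10,.102):
  for M,t,l in E.values():
    a,b=onz(M,*t,z),onz(M,*l,z);d=a-b;print(z,(a+b)/2,np.hypot(*d[:2]),np.degrees(np.arctan2(d[1],d[0])))
s=plan([.581,.158,.14],101,8)
E
```

```text
r1 (98.44129180908203, 10.151883125305176) [258.6126  34.3151] [262.5871 133.6769]
r2 (93.46552276611328, 9.227640151977539) [258.3473  79.2924] [262.8405 173.651 ]
(array([0.5747, 0.2036, 0.1025]), np.float64(0.00016889803346035187)) (array([0.5957, 0.1153, 0.1026]), np.float64(0.0004526854021651138))
0.1 [0.5851 0.1596 0.1   ] 0.09144748330969624 103.180840688151
0.1 [0.5853 0.1593 0.1   ] 0.09148146915751607 103.57296324691535
0.102 [0.5851 0.1595 0.102 ] 0.09085014156063621 103.18084068815095
0.102 [0.5853 0.1594 0.102 ] 0.09088386728064378 103.57296324691535
[[0.0069,-0.0001,0.0125,0,0,-0.0],[0.0069,-0.0001,0.0124,0,0,-0.0],[0.0069,-0.0001,0.0125,0,0,-0.0],[0.0069,-0.0001,0.0124,0,0,-0.0],[0.0069,-0.0001,0.0125,0,0,-0.0],[0.0069,-0.0001,0.0124,0,0,-0.0],[0.0068,-0.0001,0.0125,0,0,-0.0],[0.0069,-0.0001,0.0124,0,0,-0.0]]
end [0.581 0.158 0.14 ] 100.66
```

```bash
python3 - <<'E'
from h import *
s=plan([.5852,.1595,.125],103.4,8)
E
```

```text
[[0.007,0.0005,0.0143,0,0,-0.3],[0.007,0.0005,0.0143,0,0,-0.3],[0.007,0.0005,0.0143,0,0,-0.3],[0.0069,0.0006,0.0143,0,0,-0.3],[0.007,0.0006,0.0144,0,0,-0.3],[0.0069,0.0006,0.0143,0,0,-0.3],[0.0069,0.0007,0.0144,0,0,-0.3],[0.007,0.0007,0.0143,0,0,-0.3]]
end [0.5852 0.1595 0.125 ] 103.06
```

Emit:
servo_tool(
  deltas=[
    [0.007,0.0005,0.0143,0,0,-0.3],
    [0.007,0.0005,0.0143,0,0,-0.3],
    [0.007,0.0005,0.0143,0,0,-0.3],
    [0.007,0.0006,0.0143,0,0,-0.3],
    [0.007,0.0006,0.0143,0,0,-0.3],
    [0.007,0.0006,0.0143,0,0,-0.4],
    [0.007,0.0007,0.0143,0,0,-0.4],
    [0.007,0.0007,0.0143,0,0,-0.4],
  ],
)

```text
time: 13.35
tcp_pos: [0.585, 0.1607, 0.124]
tcp_rot: [[-0.232, 0.973, -0.0], [0.973, 0.232, -0.0], [0.0, -0.0, -1.0]]
wrist_force: [0.4, -0.3, 0.3]
finger_gap: 0.037
finger_force: 0.0
```

Emit:
servo_tool(
  deltas=[
    [0,0,0.008,0,0,0],
    [0,0,0.01,0,0,0],
    [0,0,0.01,0,0,0],
    [0,0,0.01,0,0,0],
    [0,0,0.008,0,0,0],
    [0,0,0.003,0,0,0],
    [0,0,0,0,0,0],
    [0,0,0,0,0,0],
  ],
)

```text
time: 14.15
tcp_pos: [0.5853, 0.1601, 0.0766]
tcp_rot: [[-0.231, 0.973, 0.001], [0.973, 0.231, 0.0], [0.0, 0.001, -1.0]]
wrist_force: [0.3, -0.4, 0.1]
finger_gap: 0.0375
finger_force: 0.0
```

Emit:
servo_tool(
  deltas=[
    [0,0,0,0,0,0],
    [0,0,0,0,0,0],
    [0,0,0,0,0,0],
    [0,0,0,0,0,0],
    [0,0,0,0,0,0],
    [0,0,0,0,0,0],
    [0,0,0,0,0,0],
    [0,0,0,0,0,0],
  ],
  jaw=1,
  squeeze=8,
)

```text
time: 14.95
tcp_pos: [0.5851, 0.1601, 0.0763]
tcp_rot: [[-0.231, 0.973, 0.0], [0.973, 0.231, 0.0], [-0.0, 0.0, -1.0]]
wrist_force: [-1.1, -0.1, 2.2]
finger_gap: 0.0088
finger_force: 8.0
```

```bash
python3 - <<'E'
from h import *
print({k:np.round(v,4).tolist() for k,v in ctrl.observe().items() if k[0]in"tfw"})
E
```

```text
{'time': 14.95, 'tau': [-0.0312, -58.8421, -23.6419, 0.0518, -0.1093, -0.0086], 'tcp_pos': [0.5851, 0.1601, 0.0763], 'tcp_rot': [[-0.2315, 0.9728, 0.0001], [0.9728, 0.2315, 0.0], [-0.0, 0.0001, -1.0]], 'wrist_force': [-1.1171, -0.0735, 2.228], 'wrist_torque': [-0.0665, -0.0528, -0.0528], 'finger_force': 7.9998, 'finger_gap': 0.0088}
```

Emit:
servo_tool(
  deltas=[
    [0,0,-0.002,0,0,0],
    [0,0,-0.004,0,0,0],
    [0,0,-0.006,0,0,0],
    [0,0,-0.006,0,0,0],
    [0,0,-0.006,0,0,0],
    [0,0,-0.006,0,0,0],
    [0,0,-0.006,0,0,0],
    [0,0,-0.006,0,0,0],
  ],
)

```text
time: 15.75
tcp_pos: [0.5851, 0.1601, 0.1188]
tcp_rot: [[-0.232, 0.973, 0.0], [0.973, 0.232, 0.0], [0.0, 0.0, -1.0]]
wrist_force: [0.1, -0.5, -2.7]
finger_gap: 0.0089
finger_force: 8.0
```

Emit:
servo_tool(
  deltas=[
    [0,0,-0.009,0,0,0],
    [0,0,-0.014,0,0,0],
    [0,0,-0.018,0,0,0],
    [0,0,-0.02,0,0,0],
    [0,0,-0.02,0,0,0],
    [0,0,-0.018,0,0,0],
    [0,0,-0.012,0,0,0],
    [0,0,-0.005,0,0,0],
  ],
)

```text
time: 16.55
tcp_pos: [0.5854, 0.1602, 0.2359]
tcp_rot: [[-0.232, 0.973, 0.002], [0.973, 0.232, 0.0], [-0.0, 0.002, -1.0]]
wrist_force: [0.4, 0.5, -1.6]
finger_gap: 0.0092
finger_force: 8.0
```

```bash
python3 - <<'E'
from h import *
s=plan([.5533,-.2224,.235],68.5,16)
snap("side1","side");
m,im=snap("w1");cv2.imwrite("pics/w1c.png",cv2.resize(np.vstack([im[60:384,80:430]]),None,fx=1.7,fy=1.7))
E
```

```text
[[-0.0228,-0.0075,0.0001,0,0,2.2],[-0.0231,-0.0066,0.0001,0,0,2.2],[-0.0233,-0.0057,0.0001,0,0,2.2],[-0.0235,-0.0048,0.0,0,0,2.2],[-0.0237,-0.0039,0.0001,0,0,2.2],[-0.0238,-0.003,0.0,0,0,2.2],[-0.0239,-0.0021,0.0001,0,0,2.2],[-0.024,-0.0012,0.0,0,0,2.2],[-0.024,-0.0002,0.0001,0,0,2.2],[-0.024,0.0007,0.0,0,0,2.2],[-0.0239,0.0016,0.0001,0,0,2.2],[-0.0239,0.0025,0.0,0,0,2.2],[-0.0237,0.0034,0.0001,0,0,2.2],[-0.0236,0.0043,0.0,0,0,2.2],[-0.0234,0.0052,0.0001,0,0,2.2],[-0.0232,0.0061,0.0,0,0,2.2]]
end [ 0.5533 -0.2224  0.235 ] 68.19
```

View pics/w1c.png

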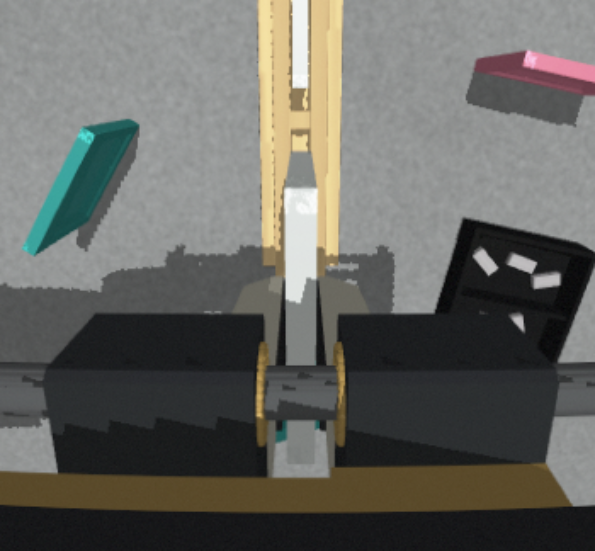

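The pane hangs in the grip. In this crop its far top edge is at row 188 (x 287..318) and its far bottom edge at row 150 (x 291..314). Next I'll work out its offset and tilt in the hand.

```bash
python3 - <<'E'
from h import *
np.set_printoptions(precision=4,suppress=True)
m,im=load("w1");st=ctrl.observe();P=np.array(st["tcp_pos"]);R=np.array(st["tcp_rot"])
f=lambda x,y:((x+.5)/1.7-.5+80,(y+.5)/1.7-.5+60)
for n,x,y,dz in(("topL",287,188,.0262),("topR",318,188,.0262),("botL",291,150,-.0638),("botR",314,150,-.0638)):
    print(n,R.T@(onz(m,*f(x,y),P[2]+dz)-P))
# precise: tooth profile along the pane column, grey
g=cv2.cvtColor(im,cv2.COLOR_BGR2GRAY);print(g[142:178,257].tolist());print(g[172,240:275].tolist(),g[205,240:275].tolist())
E
```

```text
topL [ 0.0444 -0.0039 -0.0262]
topR [ 0.0444  0.0047 -0.0262]
botL [ 0.0446 -0.0042  0.0638]
botR [0.0445 0.006  0.0638]
[217, 218, 218, 218, 218, 219, 199, 155, 137, 136, 136, 137, 137, 136, 136, 136, 135, 136, 136, 136, 136, 134, 135, 134, 135, 142, 138, 143, 177, 218, 234, 236, 236, 231, 229, 229]
[216, 144, 198, 197, 197, 197, 123, 220, 246, 249, 245, 238, 235, 229, 234, 229, 229, 234, 229, 228, 228, 228, 228, 229, 237, 251, 245, 202, 195, 194, 194, 201, 220, 219, 217] [124, 145, 185, 195, 196, 120, 108, 167, 225, 227, 227, 226, 227, 227, 227, 227, 226, 227, 227, 227, 227, 227, 227, 227, 227, 227, 171, 147, 144, 144, 195, 187, 218, 218, 215]
```

Emit:
servo_tool(
  deltas=[
    [-0.012,-0.004,0,0,0,1.2],
    [-0.023,-0.007,0,0,0,2.2],
    [-0.024,-0.006,0,0,0,2.2],
    [-0.024,-0.005,0,0,0,2.2],
    [-0.024,-0.004,0,0,0,2.2],
    [-0.024,-0.003,0,0,0,2.2],
    [-0.024,-0.002,0,0,0,2.2],
    [-0.024,-0.001,0,0,0,2.2],
  ],
)

```text
time: 17.45
tcp_pos: [0.5716, -0.0238, 0.2333]
tcp_rot: [[0.059, 0.998, -0.002], [0.998, -0.059, 0.0], [-0.0, -0.002, -1.0]]
wrist_force: [0.1, 0.0, -1.6]
finger_gap: 0.0088
finger_force: 8.0
```

Emit:
servo_tool(
  deltas=[
    [-0.024,0,0,0,0,2.2],
    [-0.024,0.001,0,0,0,2.2],
    [-0.024,0.002,0,0,0,2.2],
    [-0.024,0.003,0,0,0,2.2],
    [-0.024,0.003,0,0,0,2.2],
    [-0.023,0.004,0,0,0,2.2],
    [-0.023,0.005,0,0,0,2.2],
    [-0.023,0.006,0,0,0,2.2],
  ],
)

```text
time: 18.25
tcp_pos: [0.5592, -0.2142, 0.2332]
tcp_rot: [[0.358, 0.934, -0.002], [0.934, -0.358, 0.001], [-0.0, -0.002, -1.0]]
wrist_force: [-0.1, 1.0, -1.8]
finger_gap: 0.0088
finger_force: 8.0
```

```bash
python3 - <<'E'
from h import *
st=ctrl.observe();print(st["tcp_pos"],st["finger_force"]);plan([.5535,-.2218,.17],68.5,8)
E
```

```text
[ 0.55918485 -0.21423151  0.23321156] 7.998388856649399
[[-0.0011,-0.0003,0.0079,0,0,0.1],[-0.0011,-0.0003,0.0079,0,0,0.1],[-0.0012,-0.0003,0.0079,0,0,0.1],[-0.0011,-0.0003,0.0079,0,0,0.1],[-0.0012,-0.0003,0.0079,0,0,0.1],[-0.0011,-0.0003,0.0079,0,0,0.1],[-0.0012,-0.0004,0.0079,0,0,0.1],[-0.0011,-0.0003,0.0079,0,0,0.1]]
end [ 0.5535 -0.2218  0.17  ] 68.22
```

Emit:
servo_tool(
  deltas=[
    [0,0,0.006,0,0,0],
    [0,0,0.008,0,0,0],
    [0,0,0.01,0,0,0],
    [0,0,0.01,0,0,0],
    [0,0,0.008,0,0,0],
    [0,0,0.006,0,0,0],
    [0,0,0,0,0,0],
    [0,0,0,0,0,0],
  ],
)

```text
time: 19.05
tcp_pos: [0.5604, -0.2127, 0.1864]
tcp_rot: [[0.355, 0.935, 0.0], [0.935, -0.355, -0.0], [0.0, 0.0, -1.0]]
wrist_force: [-0.9, 0.9, -1.7]
finger_gap: 0.009
finger_force: 8.0
```

```bash
python3 - <<'E'
from h import *
st=ctrl.observe();print(st["tcp_pos"],st["finger_force"]);plan([.5535,-.2218,.153],68.5,8)
snap("u5")
E
```

```text
[ 0.56040025 -0.21268629  0.18636721] 7.999877035617828
[[-0.0014,-0.0004,0.0042,0,0,0.1],[-0.0014,-0.0004,0.0042,0,0,0.1],[-0.0014,-0.0004,0.0042,0,0,0.1],[-0.0014,-0.0004,0.0042,0,0,0.1],[-0.0013,-0.0004,0.0041,0,0,0.1],[-0.0014,-0.0004,0.0042,0,0,0.1],[-0.0013,-0.0004,0.0041,0,0,0.1],[-0.0014,-0.0003,0.0042,0,0,0.1]]
end [ 0.5535 -0.2218  0.153 ] 68.39
```

Emit:
servo_tool(
  deltas=[
    [-0.0019,-0.0005,0.006,0,0,0.1],
    [-0.0019,-0.0005,0.006,0,0,0.1],
    [-0.0019,-0.0005,0.006,0,0,0.1],
    [-0.0018,-0.0005,0.006,0,0,0.1],
    [-0.0018,-0.0005,0.005,0,0,0.1],
    [-0.0018,-0.0005,0.004,0,0,0.1],
    [0,0,0,0,0,0.1],
    [0,0,0,0,0,0],
  ],
)

```text
time: 19.9
tcp_pos: [0.5535, -0.2221, 0.1533]
tcp_rot: [[0.367, 0.93, 0.0], [0.93, -0.367, -0.0], [0.0, 0.0, -1.0]]
wrist_force: [-0.1, -0.3, -1.5]
finger_gap: 0.0091
finger_force: 8.0
```

```bash
python3 - <<'E'
from h import *
st=ctrl.observe();print(st["tcp_pos"],st["finger_force"]);plan([.5535,-.2218,.153],68.5,1)
m,im=snap("u6");m2,s2=snap("sc6","scene")
c=proj(m,[.5533,-.2224,.08]);c2=proj(m2,[.5533,-.2224,.08])
print(c,c2)
q=cv2.resize(im[20:270,190:330],None,fx=2.2,fy=2.2,interpolation=cv2.INTER_CUBIC)
x,y=int(c2[0])-45,int(c2[1])-60;print(x,y)
r=cv2.resize(s2[y:y+120,x:x+90],None,fx=4.5,fy=4.5,interpolation=cv2.INTER_CUBIC)
h=max(q.shape[0],r.shape[0]);o=np.hstack([cv2.copyMakeBorder(k,0,h-k.shape[0],0,0,cv2.BORDER_CONSTANT) for k in(q,r)]);print(o.shape)
cv2.imwrite("pics/u6c.png",o)
E
```

```text
[ 0.5535329  -0.22208903  0.15329975] 8.000011146068573
[[0.0003,-0.0001,0.0003,0,0,-0.0]]
end [ 0.5535 -0.2218  0.153 ] 68.48
[256.93361209 201.7807271 ] [197.05973038 180.38512146]
152 120
(550, 713, 3)
```

View pics/u6c.png

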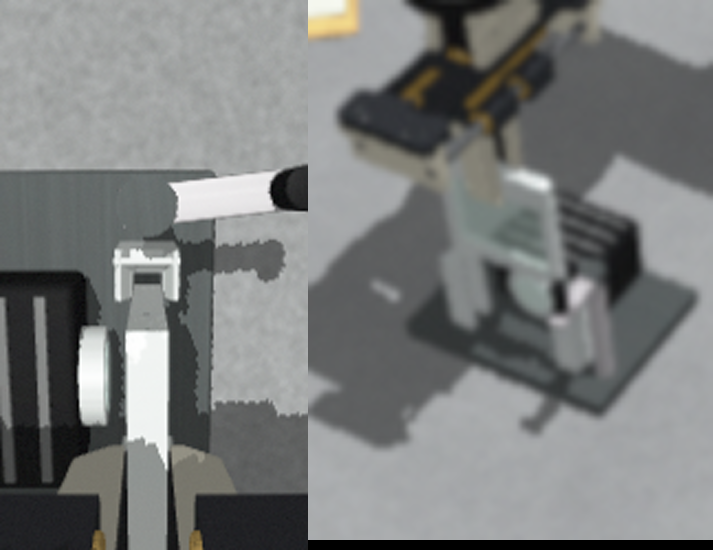

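The pane's end is centred over the groove: both sit at x≈148 in the left panel, with the groove between 117 and 180. The scene panel shows the pane upright just above the channels. Next I'll lower it slowly.

Emit:
servo_tool(
  deltas=[
    [0,0,0.002,0,0,0],
    [0,0,0.002,0,0,0],
    [0,0,0.002,0,0,0],
    [0,0,0.002,0,0,0],
    [0,0,0.002,0,0,0],
    [0,0,0.002,0,0,0],
    [0,0,0.002,0,0,0],
    [0,0,0.002,0,0,0],
  ],
)

```text
time: 20.8
tcp_pos: [0.5535, -0.222, 0.137]
tcp_rot: [[0.367, 0.93, -0.0], [0.93, -0.367, 0.0], [0.0, -0.0, -1.0]]
wrist_force: [0.6, 0.1, -1.8]
finger_gap: 0.009
finger_force: 8.0
```

Emit:
servo_tool(
  deltas=[
    [0,0,0.002,0,0,0],
    [0,0,0.002,0,0,0],
    [0,0,0.002,0,0,0],
    [0,0,0.002,0,0,0],
    [0,0,0.002,0,0,0],
    [0,0,0.002,0,0,0],
    [0,0,0.002,0,0,0],
    [0,0,0.002,0,0,0],
  ],
)

```text
time: 21.6
tcp_pos: [0.5535, -0.222, 0.1211]
tcp_rot: [[0.367, 0.93, -0.0], [0.93, -0.367, 0.0], [0.0, -0.0, -1.0]]
wrist_force: [-0.6, -0.1, -1.5]
finger_gap: 0.0093
finger_force: 8.0
```

Emit:
servo_tool(
  deltas=[
    [0,0,0.003,0,0,0],
    [0,0,0.003,0,0,0],
    [0,0,0.003,0,0,0],
    [0,0,0.003,0,0,0],
    [0,0,0.003,0,0,0],
    [0,0,0.003,0,0,0],
    [0,0,0.003,0,0,0],
    [0,0,0.003,0,0,0],
  ],
)

```text
time: 22.4
tcp_pos: [0.5535, -0.222, 0.097]
tcp_rot: [[0.367, 0.93, 0.0], [0.93, -0.367, -0.0], [-0.0, 0.0, -1.0]]
wrist_force: [0.7, -0.5, -2.7]
finger_gap: 0.0091
finger_force: 8.0
```

Emit:
servo_tool(
  deltas=[
    [0,0,0.003,0,0,0],
    [0,0,0.003,0,0,0],
    [0,0,0.003,0,0,0],
    [0,0,0.002,0,0,0],
    [0,0,0.001,0,0,0],
    [0,0,0.001,0,0,0],
    [0,0,0,0,0,0],
    [0,0,0,0,0,0],
  ],
)

```text
time: 23.2
tcp_pos: [0.5535, -0.2221, 0.0843]
tcp_rot: [[0.367, 0.93, 0.0], [0.93, -0.367, -0.0], [-0.0, 0.0, -1.0]]
wrist_force: [1.1, -0.3, -0.7]
finger_gap: 0.0092
finger_force: 8.0
```

Next I'll lower it in 0.5 to 1 mm steps until it touches the floor.

Emit:
servo_tool(
  deltas=[
    [0,0,0.001,0,0,0],
    [0,0,0.001,0,0,0],
    [0,0,0.001,0,0,0],
    [0,0,0.0005,0,0,0],
    [0,0,0.0005,0,0,0],
    [0,0,0.0005,0,0,0],
    [0,0,0,0,0,0],
    [0,0,0,0,0,0],
  ],
  squeeze=5,
)

```text
time: 24.0
tcp_pos: [0.5535, -0.222, 0.0798]
tcp_rot: [[0.367, 0.93, 0.0], [0.93, -0.367, 0.0], [0.0, 0.0, -1.0]]
wrist_force: [-0.5, 0.5, -1.4]
finger_gap: 0.0092
finger_force: 5.0
```

Emit:
servo_tool(
  deltas=[
    [0,0,0.0005,0,0,0],
    [0,0,0.0005,0,0,0],
    [0,0,0.0003,0,0,0],
    [0,0,0.0002,0,0,0],
    [0,0,0,0,0,0],
    [0,0,0,0,0,0],
    [0,0,0,0,0,0],
    [0,0,0,0,0,0],
  ],
)

```text
time: 24.8
tcp_pos: [0.5539, -0.2225, 0.0792]
tcp_rot: [[0.367, 0.93, 0.001], [0.93, -0.367, -0.001], [-0.0, 0.001, -1.0]]
wrist_force: [-1.5, -1.6, 7.0]
finger_gap: 0.0092
finger_force: 5.0
```

Emit:
servo_tool(
  deltas=[
    [0,0,-0.0004,0,0,0],
    [0,0,0,0,0,0],
    [0,0,0,0,0,0],
    [0,0,0,0,0,0],
    [0,0,0,0,0,0],
    [0,0,0,0,0,0],
    [0,0,0,0,0,0],
    [0,0,0,0,0,0],
  ],
  jaw=0.7,
)

```text
time: 25.6
tcp_pos: [0.5535, -0.222, 0.0786]
tcp_rot: [[0.367, 0.93, 0.0], [0.93, -0.367, -0.0], [0.0, 0.0, -1.0]]
wrist_force: [-0.8, -0.6, -1.0]
finger_gap: 0.0281
finger_force: 0.0
```

Emit:
servo_tool(
  deltas=[
    [0,0,-0.004,0,0,0],
    [0,0,-0.008,0,0,0],
    [0,0,-0.012,0,0,0],
    [0,0,-0.016,0,0,0],
    [0,0,-0.02,0,0,0],
    [0,0,-0.02,0,0,0],
    [-0.02,0,-0.01,0,0,0],
    [-0.03,0,0,0,0,0],
  ],
)

```text
time: 26.4
tcp_pos: [0.5361, -0.2686, 0.1716]
tcp_rot: [[0.365, 0.931, 0.004], [0.931, -0.365, -0.002], [-0.0, 0.004, -1.0]]
wrist_force: [0.2, -0.8, -0.4]
finger_gap: 0.0285
finger_force: 0.0
```

Emit:
servo_tool(
  deltas=[
    [-0.03,0,0,0,0,0],
    [-0.01,0,0,0,0,0],
    [0,0,0,0,0,0],
    [0,0,0,0,0,0],
    [0,0,0,0,0,0],
    [0,0,0,0,0,0],
    [0,0,0,0,0,0],
    [0,0,0,0,0,0],
  ],
)

```text
time: 27.2
tcp_pos: [0.5206, -0.3054, 0.1686]
tcp_rot: [[0.366, 0.93, -0.0], [0.93, -0.366, 0.0], [0.0, -0.0, -1.0]]
wrist_force: [-0.6, 0.2, -0.6]
finger_gap: 0.028
finger_force: 0.0
```

```bash
python3 - <<'E'
from h import *
m,im=snap("u7");print(ctrl.observe()["tcp_pos"]);m2,s2=snap("sc7","scene")
c=proj(m,[.5535,-.222,.105]);c2=proj(m2,[.5533,-.2224,.08]);print(c)
x0=int(c[0])-70;y0=max(0,int(c[1])-120);print(x0,y0)
q=cv2.resize(im[y0:y0+230,x0:x0+140],None,fx=2.5,fy=2.5,interpolation=cv2.INTER_CUBIC)
x,y=int(c2[0])-45,int(c2[1])-60
r=cv2.resize(s2[y:y+120,x:x+90],None,fx=4.5,fy=4.5,interpolation=cv2.INTER_CUBIC)
h=max(q.shape[0],r.shape[0]);o=np.hstack([cv2.copyMakeBorder(k,0,h-k.shape[0],0,0,cv2.BORDER_CONSTANT) for k in(q,r)]);print(o.shape)
cv2.imwrite("pics/u7c.png",o)
E
```

```text
[ 0.52053688 -0.30552217  0.16859412]
[257.15942466  85.00460785]
187 0
(575, 755, 3)
```

View pics/u7c.png

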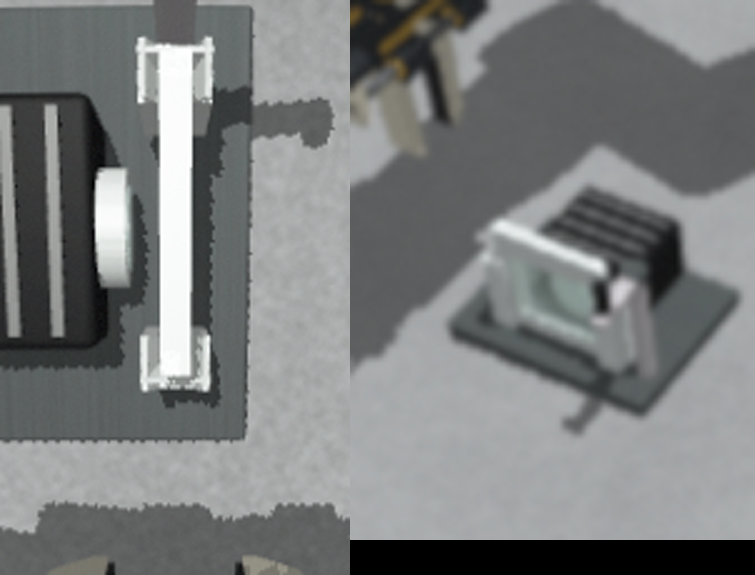

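The pane is seated in both channels with its top along the slot: left panel x≈175, rows 45..376. The catch is still open. Next I'll return to the knob, with a reverse arc to close it.

```bash
python3 - <<'E'
from h import *
s=plan([.619,-.1681,.168],161.1,13)
E
```

```text
[[0.0126,0.0032,0.0,0,0,-7.1],[0.0121,0.0047,0.0001,0,0,-7.1],[0.0115,0.0062,0.0,0,0,-7.1],[0.0106,0.0075,0.0001,0,0,-7.1],[0.0096,0.0088,0.0,0,0,-7.1],[0.0084,0.0099,0.0001,0,0,-7.1],[0.0071,0.0109,0.0,0,0,-7.1],[0.0058,0.0117,0.0001,0,0,-7.1],[0.0043,0.0123,0.0,0,0,-7.1],[0.0027,0.0127,0.0001,0,0,-7.1],[0.0011,0.013,0.0,0,0,-7.1],[-0.0005,0.013,0.0001,0,0,-7.1],[-0.0021,0.0128,0.0,0,0,-7.1]]
end [ 0.619  -0.1681  0.168 ] 160.8
```

Emit:
servo_tool(
  deltas=[
    [0.013,0.003,0,0,0,-7.1],
    [0.012,0.005,0,0,0,-7.1],
    [0.011,0.006,0,0,0,-7.1],
    [0.011,0.008,0,0,0,-7.1],
    [0.01,0.009,0,0,0,-7.1],
    [0.008,0.01,0,0,0,-7.1],
    [0.007,0.011,0,0,0,-7.1],
    [0.006,0.012,0,0,0,-7.1],
  ],
)

```text
time: 28.1
tcp_pos: [0.5825, -0.2202, 0.1686]
tcp_rot: [[-0.582, 0.813, 0.0], [0.813, 0.582, 0.0], [-0.0, 0.0, -1.0]]
wrist_force: [0.5, -0.1, 0.2]
finger_gap: 0.0277
finger_force: 0.0
```

Emit:
servo_tool(
  deltas=[
    [0.004,0.012,0,0,0,-7.1],
    [0.003,0.013,0,0,0,-7.1],
    [0.001,0.013,0,0,0,-7.1],
    [0,0.013,0,0,0,-7.1],
    [-0.002,0.013,0,0,0,-7.3],
    [0,0,0,0,0,0],
    [0,0,0,0,0,0],
    [0,0,0,0,0,0],
  ],
)

```text
time: 28.9
tcp_pos: [0.6194, -0.1679, 0.1686]
tcp_rot: [[-0.944, 0.329, -0.0], [0.329, 0.944, -0.0], [0.0, -0.0, -1.0]]
wrist_force: [1.2, -1.2, 0.2]
finger_gap: 0.0281
finger_force: 0.0
```

```bash
python3 - <<'E'
from h import *
print(ctrl.observe()["tcp_pos"]);plan([.619,-.1681,.122],161.1,6)
E
```

```text
[ 0.61936068 -0.16785693  0.1686262 ]
[[0.0,-0.0001,0.0078,0,0,-0.1],[0.0001,-0.0,0.0078,0,0,-0.1],[0.0,-0.0001,0.0078,0,0,-0.1],[0.0001,-0.0,0.0077,0,0,-0.1],[0.0,-0.0001,0.0078,0,0,-0.1],[0.0001,-0.0,0.0077,0,0,-0.1]]
end [ 0.619 -0.168  0.122] 161.4
```

Emit:
servo_tool(
  deltas=[
    [0,0,0.008,0,0,0],
    [0,0,0.008,0,0,0],
    [0,0,0.008,0,0,0],
    [0,0,0.008,0,0,0],
    [0,0,0.008,0,0,0],
    [0,0,0.006,0,0,0],
    [0,0,0,0,0,0],
    [0,0,0,0,0,0],
  ],
)

```text
time: 29.7
tcp_pos: [0.6198, -0.1673, 0.1227]
tcp_rot: [[-0.945, 0.326, 0.0], [0.326, 0.945, -0.0], [-0.0, 0.0, -1.0]]
wrist_force: [-0.1, -0.2, -0.2]
finger_gap: 0.0283
finger_force: 0.0
```

Emit:
servo_tool(
  deltas=[
    [0,0,0,0,0,0],
    [0,0,0,0,0,0],
    [0,0,0,0,0,0],
    [0,0,0,0,0,0],
    [0,0,0,0,0,0],
    [0,0,0,0,0,0],
    [0,0,0,0,0,0],
    [0,0,0,0,0,0],
  ],
  jaw=1,
  squeeze=4,
)

```text
time: 30.5
tcp_pos: [0.6199, -0.1674, 0.1229]
tcp_rot: [[-0.945, 0.326, 0.001], [0.326, 0.945, -0.0], [-0.001, 0.0, -1.0]]
wrist_force: [-0.6, -0.4, 2.9]
finger_gap: 0.0119
finger_force: 4.0
```

Emit:
servo_tool(
  deltas=[
    [0.0002,-0.0036,0,0,0,4.9],
    [0.0002,-0.0036,0,0,0,4.9],
    [0.0002,-0.0036,0,0,0,4.9],
    [0.0002,-0.0036,0,0,0,4.9],
    [0.0002,-0.0036,0,0,0,4.9],
    [0.0002,-0.0036,0,0,0,4.9],
    [0.0002,-0.0036,0,0,0,4.9],
    [0.0002,-0.0036,0,0,0,4.9],
  ],
)

```text
time: 31.3
tcp_pos: [0.6027, -0.1902, 0.123]
tcp_rot: [[-0.524, 0.852, 0.003], [0.852, 0.524, -0.002], [-0.003, 0.002, -1.0]]
wrist_force: [5.0, -4.6, 0.9]
finger_gap: 0.0117
finger_force: 4.0
```

Emit:
servo_tool(
  deltas=[
    [0.0002,-0.0036,0,0,0,4.9],
    [0.0002,-0.0036,0,0,0,4.9],
    [0.0002,-0.0036,0,0,0,4.9],
    [0.0002,-0.0036,0,0,0,4.9],
    [0.0002,-0.0036,0,0,0,4.9],
    [0.0002,-0.0036,0,0,0,4.9],
    [0.0002,-0.0036,0,0,0,4.9],
    [0.0002,-0.0036,0,0,0,4.9],
  ],
)

```text
time: 32.1
tcp_pos: [0.5742, -0.196, 0.1229]
tcp_rot: [[0.133, 0.991, 0.001], [0.991, -0.133, -0.002], [-0.002, 0.001, -1.0]]
wrist_force: [0.4, -5.5, 2.0]
finger_gap: 0.0122
finger_force: 4.0
```

```bash
python3 - <<'E'
from h import *
st=ctrl.observe();p=np.array(st["tcp_pos"][:2]);a=np.radians(-21.5);X=np.array([np.cos(a),np.sin(a)]);Y=np.array([-X[1],X[0]])
d=p-[.5533,-.2224];print("unit xy",d@X,d@Y)
E
```

```text
unit xy 0.009709471172967894 0.03224992394688812
```

Emit:
servo_tool(
  deltas=[
    [0.0002,-0.0032,0,0,0,4.4],
    [0.0002,-0.0032,0,0,0,4.4],
    [0,-0.0025,0,0,0,4.4],
    [0,-0.0005,0,0,0,0],
    [0,-0.0005,0,0,0,0],
    [0,-0.0005,0,0,0,0],
    [0,0,0,0,0,0],
    [0,0,0,0,0,0],
  ],
)

```text
time: 32.9
tcp_pos: [0.5646, -0.1933, 0.1229]
tcp_rot: [[0.352, 0.936, 0.002], [0.936, -0.352, -0.002], [-0.001, 0.002, -1.0]]
wrist_force: [2.6, -5.9, 0.4]
finger_gap: 0.0119
finger_force: 4.0
```

```bash
python3 - <<'E'
from h import *
st=ctrl.observe();p=np.array(st["tcp_pos"][:2]);a=np.radians(-21.5);X=np.array([np.cos(a),np.sin(a)]);Y=np.array([-X[1],X[0]])
d=p-[.5533,-.2224];print("unit xy",d@X,d@Y, "F",np.array(st["wrist_force"])[:2]@X)
E
```

```text
unit xy -0.00016130462356001192 0.03122527009624769 F 4.607010904724508
```

Emit:
servo_tool(
  deltas=[
    [0,-0.0005,0,0,0,0],
    [0,-0.0005,0,0,0,0],
    [0,-0.0005,0,0,0,0],
    [0,0,0,0,0,0],
    [0,0,0,0,0,0],
    [0,0,0,0,0,0],
    [0,0,0,0,0,0],
    [0,0,0,0,0,0],
  ],
)

```text
time: 33.7
tcp_pos: [0.5638, -0.193, 0.123]
tcp_rot: [[0.352, 0.936, 0.003], [0.936, -0.352, -0.003], [-0.001, 0.004, -1.0]]
wrist_force: [5.6, -7.7, -2.3]
finger_gap: 0.0133
finger_force: 4.0
```

```bash
python3 - <<'E'
from h import *
st=ctrl.observe();p=np.array(st["tcp_pos"][:2]);a=np.radians(-21.5);X=np.array([np.cos(a),np.sin(a)]);Y=np.array([-X[1],X[0]])
d=p-[.5533,-.2224];print("unit xy",d@X,d@Y, "F",np.array(st["wrist_force"])[:2]@X)
E
```

```text
unit xy -0.0010571498814112047 0.031223891858837727 F 8.065051028869112
```

The force rose and the gap widened, so the catch is on its stop. Next I'll release it, rise and check.

Emit:
servo_tool(
  deltas=[
    [0,0,0,0,0,0],
    [0,0,0,0,0,0],
    [0,0,0,0,0,0],
    [0,0,0,0,0,0],
    [0,0,-0.005,0,0,0],
    [0,0,-0.015,0,0,0],
    [0,0,-0.02,0,0,0],
    [0,0,-0.02,0,0,0],
  ],
  jaw=0.7,
)

```text
time: 34.5
tcp_pos: [0.5627, -0.1916, 0.1845]
tcp_rot: [[0.352, 0.936, 0.001], [0.936, -0.352, -0.0], [0.0, 0.001, -1.0]]
wrist_force: [0.7, 0.3, 0.1]
finger_gap: 0.0282
finger_force: 0.0
```

Emit:
servo_tool(
  deltas=[
    [-0.02,0,0,0,0,0],
    [-0.04,0,0,0,0,0],
    [-0.04,0,0,0,0,0],
    [-0.02,0,0,0,0,0],
    [0,0,0,0,0,0],
    [0,0,0,0,0,0],
    [0,0,0,0,0,0],
    [0,0,0,0,0,0],
  ],
)

```text
time: 35.3
tcp_pos: [0.5208, -0.3029, 0.1829]
tcp_rot: [[0.351, 0.936, 0.0], [0.936, -0.351, 0.0], [0.0, 0.0, -1.0]]
wrist_force: [0.2, -0.2, 0.3]
finger_gap: 0.0277
finger_force: 0.0
```

```bash
python3 - <<'E'
from h import *
np.set_printoptions(precision=4,suppress=True)
m,im=snap("u8");m2,s2=snap("sc8","scene")
c=proj(m,[.5535,-.222,.105]);c2=proj(m2,[.5533,-.2224,.08])
x0=int(c[0])-70;y0=max(0,int(c[1])-130);print(x0,y0)
a=np.radians(-21.5);X=np.array([np.cos(a),np.sin(a)]);Y=np.array([-X[1],X[0]])
for t in(0,.1): k=np.array([.5533,-.2224])+.07*Y+.042*(np.sin(t)*X-np.cos(t)*Y);print("knob at",t,proj(m,[*k,.14])-[x0,y0],"post",proj(m,[*(np.array([.5533,-.2224])+.07*Y),.12])-[x0,y0])
q=cv2.resize(im[y0:y0+230,x0:x0+140],None,fx=2.5,fy=2.5,interpolation=cv2.INTER_CUBIC)
x,y=int(c2[0])-45,int(c2[1])-60
r=cv2.resize(s2[y:y+120,x:x+90],None,fx=4.5,fy=4.5,interpolation=cv2.INTER_CUBIC)
h=max(q.shape[0],r.shape[0]);o=np.hstack([cv2.copyMakeBorder(k,0,h-k.shape[0],0,0,cv2.BORDER_CONSTANT) for k in(q,r)]);print(o.shape)
cv2.imwrite("pics/u8c.png",o)
E
```

```text
189 0
knob at 0 [72.3351 41.3073] post [ 73.0253 -17.1568]
knob at 0.1 [78.9409 41.0876] post [ 73.0253 -17.1568]
(575, 755, 3)
```

View pics/u8c.png

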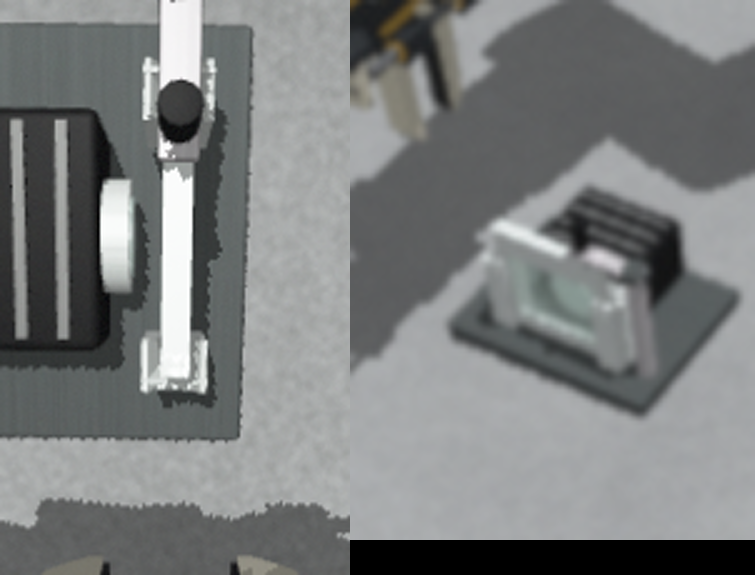

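The catch lies over the pane. The knob is at (72.4,40.8) in crop pixels against (72.3,41.3) predicted for angle 0, so it is fully closed. Next I'll hand the job in.

```bash
python3 -c "
from workcell import ctrl
print(ctrl.job_done())"
```

```text
the job is handed in; nothing more can be done
None
```

The catch was swung clear, the large glass was moved from the rack to the camera slot and lowered to its floor, the catch was swung back to its stop, and the job was handed in at about 35 s.

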